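Store the salvaged cooker knobs and log them on the tally counter

TASK

Put the salvaged control knobs away and log them: lift the loose lid off the steel pot by its black grip and lay it on the round cork trivet, put every control knob into the pot, and count them on the blue tally counter by swinging its red lever clockwise to its stop and letting it come right back, exactly once for each knob. Finish with the lid sitting squarely back on the pot, and do not disturb the meter, the screwdriver or the orange tin.

Things in the scene. Friction and masses are not known exactly. Their poses are not given: they have to be found in the camera images.
- pot: Straight-sided stainless steel pot, fixed to the bench, 164 mm outside diameter, 70 mm high, wall 4 mm, floor 5 mm thick; two black loop handles at the sides, reaching 117 mm from the centre along its x axis at 52 mm height. Origin: centre of the underside.
- pot_floor (a point): Centre of the pot's inner floor, 5 mm above the bench; the inner radius is 78 mm, the rim 65 mm above this point.
- lid: Loose steel lid (0.15 to 0.3 kg), at the start on the pot. Origin: centre of its underside; z up. A plug of 144 mm diameter, 0 to 8 mm above the origin, drops into the pot's mouth with 6 mm play all round; a flange of 168 mm diameter, 8 to 14 mm above the origin, rests on the rim (origin then 62 mm above the bench). Its black grip is point lid_grip.
- lid_grip (a point): Round black grip on the lid's axis, 14 to 44 mm above the lid's origin, widening from 23 mm diameter at its foot to 29 mm at its top; this point is on the axis, 30 mm above the lid's origin.
- trivet: Round cork trivet, fixed, 156 mm diameter, 6 mm thick. Origin: centre of its underside.
- tally: Blue round tally counter, 104 mm diameter, 50 mm high, on a 130 mm square dark base plate 8 mm thick, fixed to the bench. Origin: centre of the underside, on the vertical axis of its lever and dial. z up; its -x axis points to the red zero mark and to the middle of the lever's swing.
- lever_post (a point): Centre of the top of the red upright post at the lever's outer end: 18 mm diameter, 100 mm from the counter's axis, from 30 to 85 mm above the bench; free all round above the arm (a steel bar 12 mm wide whose top is 29.5 mm above the bench). It moves with the lever.
- tally_lever (a joint): Lever angle, rad: 0 at rest, with the post 0.33 rad counterclockwise (from above) of the counter's -x axis; grows as the post swings clockwise to the stop at 0.66. A spring returns it when let go; it takes up to 4 N at the post. A count is a push to 0.62 or more, then back below 0.03. A shorter push turns the dial part of a step, and the next full one completes that same step.
- tally_dial (a joint): Angle of the red pointer on the counter's top, rad: 0 at the start, at the long red mark; one count is one of the 12 marks, 0.524 rad clockwise. It never goes back, and only the lever moves it.
- knob1: Salvaged black plastic control knob, about 35 g: a plus-shaped prism 26 mm high, 30 mm across its x and y arms, each arm 20 mm wide with flat ends; a steel dot and a small red line on top. At the start upright on the grey mat (which lies flat on the bench). Origin: centre of its underside, z up through its top.
- knob2: Salvaged white plastic control knob, about 35 g: a plus-shaped prism 26 mm high, 30 mm across its x and y arms, each arm 20 mm wide with flat ends; a steel dot and a small red line on top. At the start upright on the grey mat (which lies flat on the bench). Origin: centre of its underside, z up through its top.
- knob3: Salvaged orange plastic control knob, about 35 g, not always there: a plus-shaped prism 26 mm high, 30 mm across its x and y arms, each arm 20 mm wide with flat ends; a steel dot and a small red line on top. At the start upright on the grey mat (which lies flat on the bench). Origin: centre of its underside, z up through its top.
- knob4: Salvaged black plastic control knob, about 35 g, not always there: a plus-shaped prism 26 mm high, 30 mm across its x and y arms, each arm 20 mm wide with flat ends; a steel dot and a small red line on top. At the start upright on the grey mat (which lies flat on the bench). Origin: centre of its underside, z up through its top.
- knob5: Salvaged white plastic control knob, about 35 g, not always there: a plus-shaped prism 26 mm high, 30 mm across its x and y arms, each arm 20 mm wide with flat ends; a steel dot and a small red line on top. At the start upright on the grey mat (which lies flat on the bench). Origin: centre of its underside, z up through its top.
- meter: Yellow multimeter lying flat, 75 x 140 x 34 mm; bystander. Origin: on its underside.
- driver: Screwdriver with a red handle lying on the bench; bystander. Origin: on its underside.
- tin: Closed orange tin, 60 mm diameter, 45 mm high, standing; bystander. Origin: on its underside.
There are look-alikes about, which are no part of the job. Leave any green or yellow look-alike of the knob5 alone. Leave any pink look-alike of the lid alone.

How it is judged:
By the outcome, as a careful person would: the job done as asked, in the order asked, and still so for the second after the job is handed in, with the robot touching nothing.
Of knob3, knob4, knob5 only 1 to 3 are there at a start; the rules pass over those that are not, and their reading is None.
At some moment in a run one of knob1, knob2, knob3, knob4, knob5 may be knocked a few centimetres aside while the robot is not near it.
Once in a run the grip may slacken for a moment while it holds something.
It also fails if it takes over 210 s, if anything falls off the work surface, if the arm or the gripper's body presses on something with over 40 N, if the wrist force passes 120 N, or if a joint passes its speed limit or range.

ROBOT

A 6-joint arm with a two-finger parallel gripper is mounted at the origin on the work surface. World frame = base frame: x ahead of the robot, y to its left, z up, the work surface at z = 0. Lengths are in m, angles in rad, forces in N, time in s.
With the tool pointing down it reaches from about 0.25 to 0.85 m from the base axis. Payload 12.5 kg.
Tool frame: the origin (TCP) lies between the finger pads; the fingertips stand 8 mm ahead of it and the grasp point (between the pads) lies 11 mm behind it; z points along the fingers, y is the line along which they close (so a half turn about z gives the same grasp; the last joint's range is limited). The gripper opens to 93 mm and grips with 3 to 60 N. Pads are 15 mm wide; open, the fingers measure 128 mm over their backs; the gripper's body (75 mm by 188 mm) begins 65 mm behind the grasp point.
Start: joints at [-1.381, 0.351, 1.652, -0, 1.139, -0.085], TCP at [0.149, -0.529, 0.2] pointing down, gripper open.
Joint ranges: [-2.75, 2.75], [-0.79, 2.1], [0.01, 2.65], [-1.57, 4.71], [0.07, 3.14], [-2.87, 2.87]. Speed limits (rad/s): [2.22, 2.22, 2.79, 3.14, 3.14, 3.14].

INTERFACE

Orientations are given as a unit quaternion [x, y, z, w].
In Python, from rig import manip gives the robot as it stands. The module is installed in compiled form; this text tells all that it offers. Calls block until the motion is done:
- manip.move_to(position, orientation): joint-space move of the TCP to a pose.
- manip.move_linear(position, v=0.15, rotation=None): straight line of the TCP; rotation=None keeps the orientation; v is the mean speed in m/s.
- manip.goto_joints(angles): joint-space move.
- manip.command_gripper(opening, grasp_force=None): finger opening in m; grasp_force is the grip in N (None keeps the last); returns when the fingers have stopped.
- manip.dwell(seconds).
- manip.ik(position, orientation): joint angles nearest the present ones, or None.
- manip.read_state(): the state.
- manip.grab_frame(name): name is "side" or "top"; returns the picture (400x640x3 uint8, red, green, blue); there is no depth.
- manip.camera_model(name): a dict with "mtx" (3x3 intrinsics, pixels), "D" ([k1, k2, p1, p2, k3] as OpenCV has them; the pictures are not rectified), "rvec" (rotation vector, rad) and "tvec" (3), from world to camera coordinates, as OpenCV has them. Camera axes: x right, y down, z forward; pixel columns grow to the right and rows downward; lengths in m; the calibration is good to about 2 mm. A picture is of the moment at which its call begins. camera_model takes no time and is no camera call.
A pose or a line that the arm cannot do raises manip.IKError and nothing moves.
- manip.close_job(): hands the job in; it is judged then, once.
The state is a dict: "time_s": time; "joint_positions": joint angles; "joint_velocities": joint speeds; "joint_torque": joint torques, N m; "position": TCP position; "ee_rot": TCP orientation; "wrist_force": force on the tool from outside, world axes, zero at the start; "moment": the same for the moment, N m; "gripper_width": finger opening in m; "grip_force": force on a finger pad.
Only numpy, scipy, OpenCV 4.12 (cv2) and the standard library are available. Lean on these libraries where they do the work, as an engineer would, in place of code of your own. Each camera call takes 0.05 s, during which the arm holds its last target. There are 200 camera calls.

## Working session

There is one attempt and no reset: what is moved stays moved. The work goes in short steps, each a Python script; the robot and the scene stay as the last script left them, time stands still between calls to the robot, and variables do not carry over. Pictures are saved under pics/ and viewed, at most 14 in all, crops included, and the job is handed in when it is done.

```bash
mkdir -p pics
cat > h.py <<'E'
from rig import manip
import numpy as np, cv2
from scipy.spatial.transform import Rotation as R
def cam(n):
    c=manip.camera_model(n); K=np.array(c["mtx"],float);D=np.array(c["D"],float)
    rv=np.array(c["rvec"],float).reshape(3);t=np.array(c["tvec"],float).reshape(3)
    return K,D,rv,t
def ray(n,uv,z):
    K,D,rv,t=cam(n); M=cv2.Rodrigues(rv)[0]
    p=cv2.undistortPoints(np.array(uv,float).reshape(-1,1,2),K,D).reshape(-1,2)
    d=np.c_[p,np.ones(len(p))]@M; o=-M.T@t
    return o+d*((z-o[2])/d[:,2])[:,None]
def proj(n,P):
    K,D,rv,t=cam(n); return cv2.projectPoints(np.array(P,float).reshape(-1,1,3),rv,t,K,D)[0].reshape(-1,2)
def down(yaw):  # tool z down, closing axis y at angle yaw+90deg-ish; tool x = (cos,sin)
    x=np.array([np.cos(yaw),np.sin(yaw),0]);z=np.array([0,0,-1.]);y=np.cross(z,x)
    return R.from_matrix(np.c_[x,y,z]).as_quat()
def grab(n,f=None):
    im=cv2.cvtColor(np.asarray(manip.grab_frame(n)),cv2.COLOR_RGB2BGR)
    if f: cv2.imwrite("pics/"+f,im)
    return im
E
python3 - <<'E'
from h import *
for n in("top","side"):
    grab(n,n+"0.png"); K,D,rv,t=cam(n); print(n,-cv2.Rodrigues(rv)[0].T@t,K[0,0],D)
s=manip.read_state();print(s["position"],s["ee_rot"],s["wrist_force"])
print(down(0), proj("top",[[0.149,-.529,.2]]))
E
```

```text
top [ 0.27623894 -0.01787778  1.62405063] 481.0091063803436 [-0.02048375  0.          0.          0.          0.        ]
side [0.03395357 0.74298355 0.76238666] 425.44395663231484 [-0.02137378  0.          0.          0.          0.        ]
[ 0.14920284 -0.52903634  0.19906517] [ 9.90576213e-01  1.36961687e-01 -2.27207623e-05 -5.11855541e-04] [-0.23269116 -0.23053889  0.48339324]
[1. 0. 0. 0.] [[506.10215562 316.08289206]]
```

View pics/top0.png

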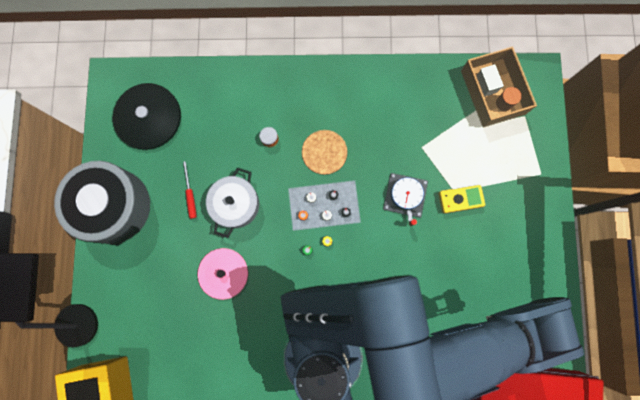

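View pics/side0.png

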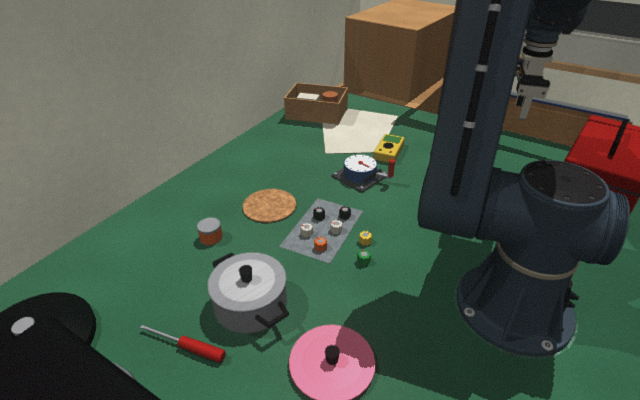

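The top view shows the pot with its lid (grip about 229,200), the trivet (325,152), the tally (407,192) with its post at (412,222), the meter (462,199), the driver (190,190) and the tin (268,136).

- **Knobs, all five present on the mat:** white (311,197), black (333,195), orange (303,215), white (326,215), black (346,212).
- **Knob look-alikes:** green (307,250) and yellow (327,241), both off the mat, so I leave them.
- **Lid look-alikes:** pink lid (222,273) and black pan (147,115), both left alone. The steel lid on the pot is the one I want.

Run:
```python
from h import *
t=cv2.imread("pics/top0.png");s=cv2.imread("pics/side0.png")
a=cv2.resize(t[170:260,280:370],None,fx=4.4,fy=4.4,interpolation=cv2.INTER_CUBIC)
b=cv2.resize(s[195:275,275:355],None,fx=4.95,fy=4.95,interpolation=cv2.INTER_CUBIC)
c=cv2.resize(t[160:250,190:280],None,fx=2.2,fy=2.2,interpolation=cv2.INTER_CUBIC)
d=cv2.resize(t[160:250,365:455],None,fx=2.2,fy=2.2,interpolation=cv2.INTER_CUBIC)
e=cv2.resize(s[140:200,325:415],None,fx=3.3,fy=3.3,interpolation=cv2.INTER_CUBIC)
cv=np.zeros((600,800,3),np.uint8)
for im,(r,q) in((a,(0,0)),(b,(0,400)),(c,(400,0)),(d,(400,200)),(e,(400,400))):
    im=im[:600-r,:800-q]; cv[r:r+im.shape[0],q:q+im.shape[1]]=im
cv2.imwrite("pics/crop1.png",cv)
def blobs(n,im,m,z,lo,hi):
    k,l,st,c=cv2.connectedComponentsWithStats(m.astype(np.uint8))
    for i in range(1,k):
        if lo<st[i,4]<hi: print("  ",n,np.round(c[i],1),st[i],ray(n,c[i],z)[0].round(4))
h=cv2.cvtColor(t,cv2.COLOR_BGR2HSV).astype(int);g=h[...,2];S=h[...,1]
box=np.zeros(g.shape,bool);box[180:232,288:362]=1
print("white");blobs("top",t,box&(g>165)&(S<60),.026,8,200)
print("black");blobs("top",t,box&(g<70),.02,8,200)
print("orange");blobs("top",t,box&(S>120)&(g>120)&((h[...,0]<18)|(h[...,0]>172)),.026,8,200)
box[:]=0;box[120:180,290:360]=1
print("trivet");blobs("top",t,box&(S>70)&(h[...,0]<30)&(g>80),.006,200,5000)
box[:]=0;box[160:245,195:270]=1
print("lid bright");blobs("top",t,box&(S<60)&(g>110),.076,200,5000)
print("grip");blobs("top",t,box&(g<60)&(np.hypot(*(np.indices(g.shape)-np.array([201,230])[:,None,None]))<14),.106,5,300)
box[:]=0;box[165:235,380:432]=1
print("red");blobs("top",t,box&(S>140)&(g>100)&((h[...,0]<12)|(h[...,0]>170)),.085,2,300)
print("dialwhite");blobs("top",t,box&(S<60)&(g>170),.058,100,3000)
```

```text
white
   top [333.4 194.2] [332 192   4   5  14] [ 0.5331 -0.037   0.026 ]
   top [345.9 211.5] [344 210   5   4  15] [ 0.4744 -0.0785  0.026 ]
   top [302.5 214.8] [301 213   4   4  13] [0.4636 0.0667 0.026 ]
black
   top [331.6 196.6] [329 192   8   8  18] [ 0.5259 -0.0312  0.02  ]
   top [344.1 213.6] [342 209   8   8  19] [ 0.468  -0.0726  0.02  ]
orange
   top [302.6 215. ] [298 211  10   9  49] [0.4629 0.0664 0.026 ]
trivet
   top [324.  151.7] [ 302  130   45   45 1594] [ 0.6851 -0.0059  0.006 ]
lid bright
   top [231.1 201.2] [ 205  176   53   51 2065] [0.503 0.298 0.076]
grip
   top [229.2 199.8] [226 197   7   6  31] [0.5033 0.298  0.106 ]
red
   top [407.4 192.8] [407 192   2   3   5] [ 0.5274 -0.2753  0.085 ]
   top [413.3 221.7] [411 219   6   6  26] [ 0.4338 -0.2917  0.085 ]
dialwhite
   top [407.4 192.4] [392 178  32  30 734] [ 0.5332 -0.28    0.058 ]
```

View pics/crop1.png

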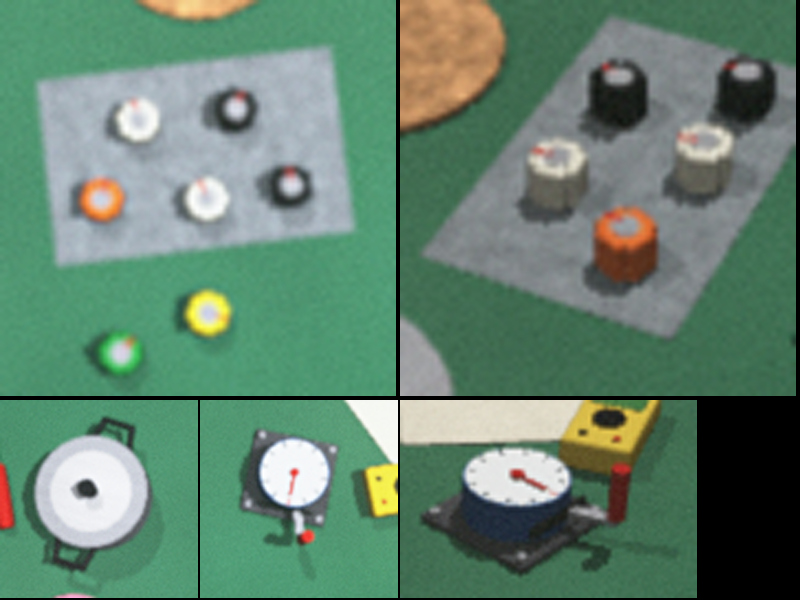

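The crops confirm five knobs on the mat, with green and yellow sitting outside it. The lid grip, trivet and post all fit the given sizes: the post is 99.9 mm from the tally axis. Next I cross-check against the side view and take the lid off.

```bash
cat >> h.py <<'E'
LID=np.array([.5033,.298]);TRI=np.array([.685,-.006]);AX=np.array([.5332,-.280])
HOME=down(np.pi/2)
def L(x,y,z,v=.25,rot=None): manip.move_linear([x,y,z],v=v,rotation=rot)
def st(*a):
    s=manip.read_state(); print(*a,"t%.1f"%s["time_s"],np.round(s["position"],4),"F",np.round(s["wrist_force"],1),"w%.4f g%.1f"%(s["gripper_width"],s["grip_force"])); return s
E
python3 - <<'E'
from h import *
print("side check: grip,trivet,post,dial",proj("side",[[*LID,.106],[*TRI,.006],[.4338,-.2917,.085],[*AX,.058]]).round(1).tolist())
t=cv2.imread("pics/top0.png");h=cv2.cvtColor(t,cv2.COLOR_BGR2HSV)
for u,v in((311,197),(309,199),(328,217),(326,212),(320,205),(295,200),(330,198),(302,218),(345,216)):print((u,v),h[v,u],end=" ")
manip.command_gripper(.06,40)
manip.move_to([*LID,.20],HOME); st("above")
E
```

```text
side check: grip,trivet,post,dial [[245.7, 269.3], [269.1, 204.0], [391.8, 160.3], [360.2, 160.6]]
(311, 197) [109  17 213] (309, 199) [ 40   3 245] (328, 217) [100   3 246] (326, 212) [  3  36 239] (320, 205) [103  29 185] (295, 200) [103  25 187] (330, 198) [78 42 61] (302, 218) [ 14 181 244] (345, 216) [90 43 59] above t4.0 [0.5036 0.2975 0.2   ] F [ 0.1 -0.7  0.5] w0.0599 g0.0
```

```bash
python3 - <<'E'
from h import *
L(*LID,.11); L(*LID,.0865,.08); st("down")
manip.command_gripper(.0,40); st("grip")
L(*LID,.125,.12); s=st("lift")
E
python3 - <<'E'
from h import *
s=manip.read_state()
if s["gripper_width"]>.015:
    grab("side","lift.png")
E
```

```text
down t4.9 [0.5032 0.298  0.0864] F [-0.2  1.4 -0.5] w0.0596 g0.0
grip t6.0 [0.5036 0.2983 0.0872] F [-0.7 -0.2  7.1] w0.0002 g3.3
lift t6.5 [0.503  0.2979 0.1246] F [-0.3 -1.3  0.1] w0.0003 g0.0
```

Run:
```python
from h import *
L(*LID,.2); 
a=grab("side");b=grab("top")
cv=np.hstack([cv2.resize(a[150:350,150:350],(400,400)),cv2.resize(b[150:250,180:280],(400,400))])
cv2.imwrite("pics/lift.png",cv);st()
```

```text
t7.0 [0.5025 0.2976 0.1983] F [ 0.1  0.  -0. ] w0.0003 g0.0
```

View pics/lift.png

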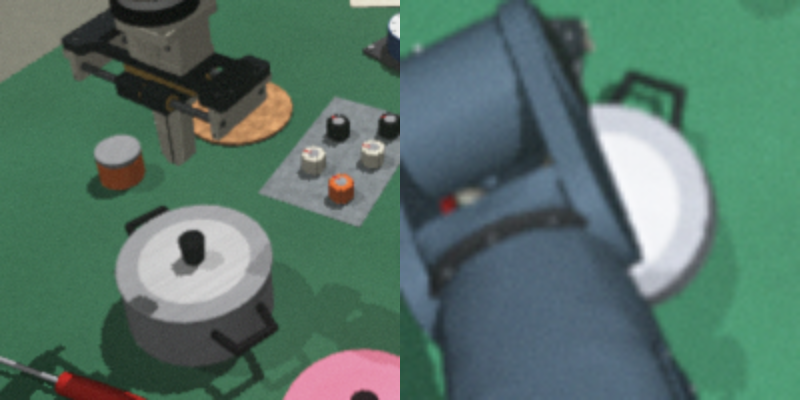

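The pot and lid haven't moved: the lid grip is still at side pixel (246,272). The fingers closed to zero with nothing between them, so I'm checking where the fingertips really are against their projection.

Run:
```python
from h import *
print(proj("side",[[.5025,.2976,.1903],[*LID,.106],[*LID,.076]]).round(1))
print(manip.read_state()["ee_rot"])
manip.command_gripper(.06,40)
L(*LID,.11); L(*LID,.0865,.08); st("down")
a=grab("side")
manip.command_gripper(.035,40); st("35"); 
manip.command_gripper(.024,40); st("24"); b=grab("side")
cv2.imwrite("pics/l2.png",np.hstack([cv2.resize(q[220:320,195:295],(400,400)) for q in(a,b)]))
```

```text
[[241.4 239.7]
 [245.7 269.3]
 [247.3 279.1]]
[ 7.07095768e-01  7.07116365e-01 -1.34543294e-03 -4.59507094e-04]
down t9.0 [0.5032 0.298  0.0864] F [0.5 0.9 0.1] w0.0600 g0.0
35 t9.7 [0.5033 0.298  0.0865] F [0.1 0.  0.4] w0.0353 g0.0
24 t10.2 [0.5036 0.2981 0.0872] F [-1.  -1.6  5.9] w0.0242 g2.9
```

View pics/l2.png

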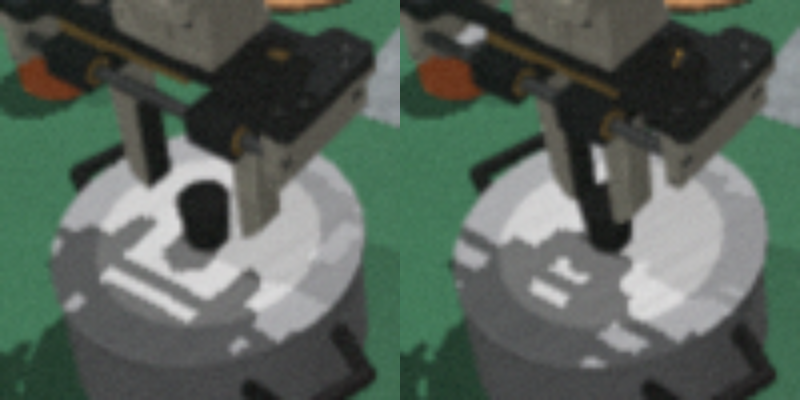

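Run:
```python
from h import *
for z in(.078,.09,.1,.106):print(z,ray("side",[246,272.5],z).round(4))
manip.command_gripper(.06,40); L(*LID,.2)
manip.move_to([.5,.1,.2],HOME); manip.command_gripper(.0,10)
a=grab("side");b=grab("top"); st()
p=proj("side",[[.5,.1,.192],[.5,.1,.2],[.5,.1,.15]]);q=proj("top",[[.5,.1,.192]]);print(p.round(1).tolist(),q.round(1))
for im,pt in((a,p[0]),(b,q[0])): cv2.circle(im,tuple(int(round(8*x)) for x in pt),12,(255,0,255),-1,shift=3)
u,v=p[0].astype(int);x,y=q[0].astype(int)
cv2.imwrite("pics/tip.png",np.hstack([cv2.resize(a[v-60:v+40,u-50:u+50],(400,400)),cv2.resize(b[y-50:y+50,x-50:x+50],(400,400))]))
```

```text
0.078 [[0.5166 0.286  0.078 ]]
0.09 [[0.5082 0.294  0.09  ]]
0.1 [[0.5011 0.3007 0.1   ]]
0.106 [[0.4969 0.3047 0.106 ]]
t13.5 [0.5 0.1 0.2] F [-0.  -0.   0.3] w0.0006 g0.0
[[298.6, 189.7], [298.4, 186.9], [299.2, 204.2]] [[288.6 196.5]]
```

View pics/tip.png

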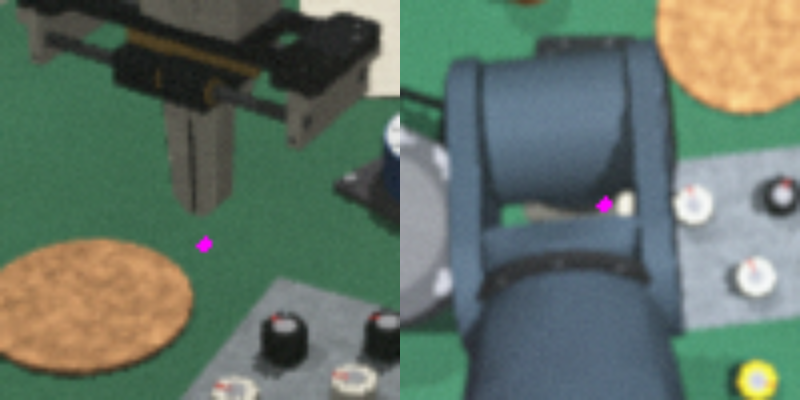

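The fingertips show at side pixel (298.8,182), about 7 px above where they should project. The fingers therefore end well above the stated tip, with no visible sideways offset. I'll measure this by touching the bench gently with closed fingers.

Run:
```python
from h import *
x,y=.6,.13
manip.move_to([x,y,.1],HOME); L(x,y,.02,.15); st()
z=.02
f0=manip.read_state()["wrist_force"][2]
while z>-.045:
    z-=.0015; L(x,y,z,.03); s=manip.read_state()
    if abs(s["wrist_force"][2]-f0)>4: break
st("contact cmd z",z)
b=grab("side","probe.png")
L(x,y,.06,.15); st()
```

```text
t14.8 [0.6006 0.13   0.0214] F [0.4 0.4 1.1] w0.0004 g0.0
contact cmd z -0.0205 t21.6 [ 0.6003  0.13   -0.0189] F [-7.2 -1.  20.4] w0.0000 g10.3
t22.3 [0.5995 0.1299 0.0591] F [-0.1 -0.  -0.1] w0.0004 g0.0
```

The tips touch the bench at TCP z = -0.019, so the real fingertips sit 19 mm above the reported TCP, about 27 mm short of the description. From here I'll plan on tip height, using TCP z = tip − 0.019.

```bash
cat >> h.py <<'E'
def T(x,y,tip,v=.25,rot=None): L(x,y,tip-.019,v,rot)
E
python3 - <<'E'
from h import *
manip.command_gripper(.06,40)
T(.6,.13,.16); T(*LID,.16,.3); T(*LID,.0795,.12); st("down")
manip.command_gripper(.0,40); s=st("grip")
if s["gripper_width"]>.018:
    T(*LID,.11,.1); st("lift")
    T(*TRI,.11,.2); st("at trivet")
    a=grab("side"); cv2.imwrite("pics/tr.png",cv2.resize(a[100:300,170:370],(400,400)))
E
```

```text
down t25.5 [0.5039 0.298  0.0612] F [ 0.4  0.7 -0.1] w0.0602 g0.0
grip t26.1 [0.5034 0.2981 0.0607] F [ 0.5 -0.2  1.9] w0.0269 g40.0
lift t26.6 [0.5032 0.2979 0.091 ] F [-0.1 -0.8 -2.1] w0.0278 g4.0
at trivet t28.5 [ 0.6847 -0.0052  0.091 ] F [ 0.4  0.2 -2.1] w0.0269 g40.0
```

View pics/tr.png

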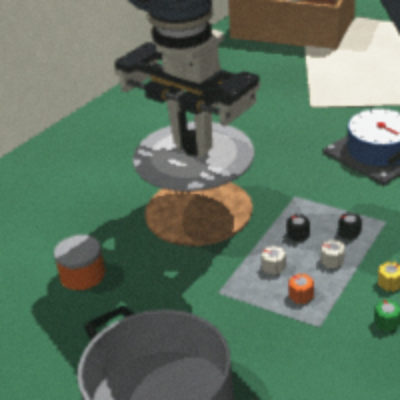

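The lid is held about level above the trivet. The momentary grip slackening happened during the lift and the gripper recovered. Next I set the lid down with force sensing.

Run:
```python
from h import *
T(*TRI,.034,.15); z=.034; f0=st()["wrist_force"][2]
while z>.020:
    z-=.002; T(*TRI,z,.04); s=manip.read_state()
    if s["wrist_force"][2]-f0>3: break
st("contact tip",z)
manip.command_gripper(.05); T(*TRI,.16); 
manip.move_to([.5,.25,.2],HOME); st()
b=grab("top","t3.png");h=cv2.cvtColor(b,cv2.COLOR_BGR2HSV).astype(int)
cv2.imwrite("pics/t3c.png",cv2.resize(b[110:270,200:360],(560,560),interpolation=cv2.INTER_CUBIC))
```

```text
t29.2 [ 0.6856 -0.006   0.0158] F [-0.   0.1 -2. ] w0.0267 g40.0
contact tip 0.021999999999999992 t30.7 [ 0.6852 -0.0061  0.0049] F [-8.1 -0.1 15. ] w0.0269 g40.0
t33.2 [0.5006 0.2493 0.1996] F [ 0.5 -0.4 -0.5] w0.0500 g0.0
```

View pics/t3c.png

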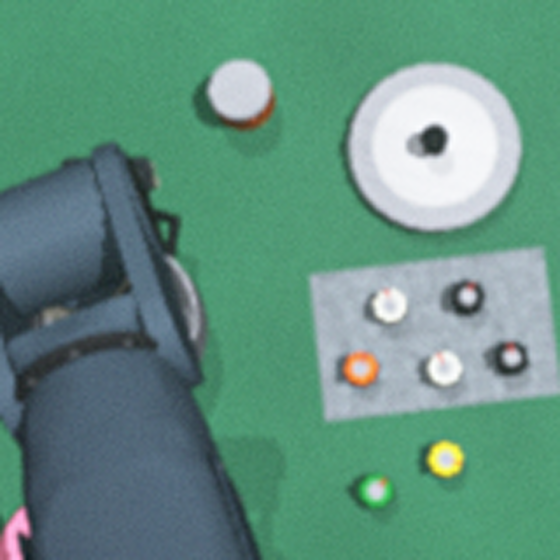

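The lid lies on the trivet and the five knobs are where they were, in clear view with the arm over the pot. I'm writing the knob detector now and testing it on this picture.

```bash
cat >> h.py <<'E'
def knobs(b):
    h=cv2.cvtColor(b,cv2.COLOR_BGR2HSV).astype(int);H,S,V=h[...,0],h[...,1],h[...,2]
    roi=np.zeros(V.shape,bool);roi[178:250,272:384]=1
    f=b.astype(float);red=np.clip(f[...,2]-f[...,:2].mean(2)-15,0,None)
    out=[]
    for n,m,z,lo in(("orange",(S>120)&(V>120)&((H<16)|(H>172)),.024,25),("white",(V>218)&(S<70),.025,25),("black",(V<85),.02,12)):
        m=cv2.morphologyEx((m&roi).astype(np.uint8),cv2.MORPH_CLOSE,np.ones((5,5)))
        k,l,s,c=cv2.connectedComponentsWithStats(m)
        for i in range(1,k):
            if lo<s[i,4]<130 and s[i,2]<14 and s[i,3]<14:
                p=ray("top",c[i],z)[0][:2]; th=0.
                if n!="orange":
                    yy,xx=np.indices(V.shape);w=red*(np.hypot(xx-c[i][0],yy-c[i][1])<6.5)
                    if w.sum()>20:
                        q=ray("top",[(w*xx).sum()/w.sum(),(w*yy).sum()/w.sum()],.026)[0][:2]-ray("top",c[i],z)[0][:2]
                        th=(np.arctan2(q[1],q[0])+np.pi/4)%(np.pi/2)-np.pi/4
                out.append((n,p,th,c[i].round(1),s[i,4]))
    return out
E
python3 - <<'E'
from h import *
b=cv2.imread("pics/t3.png")
for k in knobs(b):print(k[0],k[1].round(4),round(np.degrees(k[2])),k[3],k[4])
b=cv2.imread("pics/top0.png");h=cv2.cvtColor(b,cv2.COLOR_BGR2HSV)
for k in knobs(b):print(k[0],k[1].round(4),round(np.degrees(k[2])),k[3],k[4])
E
```

```text
orange [0.4635 0.0665] 0 [302.5 214.9] 71
white [0.5254 0.0372] 20 [311.3 196.6] 65
white [ 0.4644 -0.0146] 25 [326.8 214.6] 63
black [ 0.5278 -0.0349] -18 [332.7 196.1] 36
black [ 0.4728 -0.0759] -7 [345.  212.2] 64
orange [0.4635 0.0665] 0 [302.5 214.9] 71
white [0.5255 0.0378] 18 [311.1 196.6] 61
white [ 0.464  -0.0148] 24 [326.8 214.7] 61
black [ 0.5291 -0.0344] -22 [332.6 195.7] 39
black [ 0.4728 -0.0759] -6 [345.  212.2] 64
```

```bash
python3 - <<'E'
s=open('h.py').read()
s=s.replace("                p=ray(","""                if n=="black":
                    y0,x0=c[i].round().astype(int)[::-1]; ys,xs=np.nonzero((V>140)[y0-4:y0+5,x0-4:x0+5]&(np.hypot(*np.indices((9,9))-4)<4)[:9,:9] if 0 else (V>165)[y0-3:y0+4,x0-3:x0+4])
                    if len(xs)>3: c[i]=[x0-3+xs.mean(),y0-3+ys.mean()]; z=.026
                p=ray(""").replace("&(np.hypot(*np.indices((9,9))-4)<4)[:9,:9] if 0 else (V>165)[y0-3:y0+4,x0-3:x0+4]","").replace("(V>140)[y0-4:y0+5,x0-4:x0+5]","(V>165)[y0-3:y0+4,x0-3:x0+4]")
s+='''
SLOT=[(0,.050),(.028,-.019),(-.028,-.019),(.028,.019),(-.028,.019)]
def one(k,i):
    x,y=k[1]; r=down(np.pi/2+k[2]); px,py=LID+SLOT[i]
    manip.command_gripper(.048,25)
    manip.move_to([x,y,.10-.019],r); T(x,y,.006,.12)
    manip.command_gripper(0,25); s=st(k[0],"grip")
    if s["gripper_width"]<.018: T(x,y,.11); return False
    T(x,y,.11,.3); manip.move_to([px,py,.11-.019],HOME)
    s=st("over pot")
    if s["gripper_width"]<.018: return False
    T(px,py,.013,.15); st("in pot"); manip.command_gripper(.038); T(px,py,.11,.3)
    return True
'''
open('h.py','w').write(s)
E
python3 - <<'E'
from h import *
K=knobs(grab("top"))
for k in K:print(k[0],k[1].round(4),round(np.degrees(k[2])),k[3])
print(one(K[0],0)); st()
a=grab("side");K=knobs(grab("top"));print(len(K))
cv2.imwrite("pics/k1.png",cv2.resize(a[180:340,170:370],(500,400)))
E
```

```text
orange [0.4635 0.0665] 0 [302.5 214.9]
white [0.5257 0.0373] 21 [311.3 196.5]
white [ 0.464  -0.0144] 23 [326.7 214.7]
black [ 0.5327 -0.0366] -18 [333.2 194.4]
black [ 0.475 -0.079] 12 [346.  211.4]
orange grip t35.9 [ 0.4639  0.0665 -0.0125] F [-0.9  0.4  6. ] w0.0321 g23.7
over pot t37.5 [0.5033 0.3468 0.0904] F [ 0.1 -0.4  0.6] w0.0325 g23.8
in pot t38.3 [ 0.5038  0.3478 -0.0056] F [ 0.3  0.2 -0.8] w0.0318 g23.9
True
t39.1 [0.5035 0.3481 0.0919] F [-0.1 -0.2 -0.2] w0.0380 g0.0
4
```

View pics/k1.png

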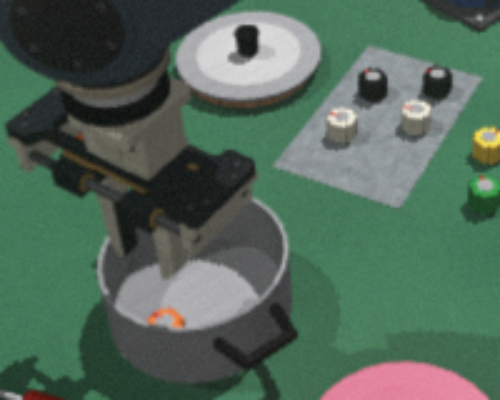

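The orange knob is in the pot (crop 165,318) and four knobs remain on the mat. I'll do the rest, looking again before each pick.

Run:
```python
from h import *
for i in range(1,5):
    K=knobs(grab("top")); print([(k[0],k[1].round(3).tolist()) for k in K])
    if len(K)!=5-i: grab("top","odd.png");print("ODD");break
    if not one(K[0],i): grab("top","odd.png");print("FAIL",i);break
st()
```

```text
[('white', [0.526, 0.038]), ('white', [0.464, -0.015]), ('black', [0.533, -0.037]), ('black', [0.475, -0.079])]
white grip t42.2 [ 0.5258  0.0378 -0.0125] F [-1.3  0.2  6. ] w0.0309 g23.9
over pot t43.7 [0.531 0.278 0.09 ] F [0.1 1.  0. ] w0.0310 g23.9
in pot t44.5 [ 0.5317  0.2787 -0.0058] F [-0.3  0.4 -0.6] w0.0304 g24.3
[('white', [0.464, -0.014]), ('black', [0.533, -0.038]), ('black', [0.475, -0.079])]
white grip t48.4 [ 0.4644 -0.0145 -0.0126] F [-1.2  0.7  6.5] w0.0299 g25.0
over pot t50.0 [0.4751 0.2781 0.0902] F [-0.1  0.2 -0.4] w0.0299 g25.0
in pot t50.8 [ 0.4757  0.2787 -0.0058] F [-0.4 -0.3  0.4] w0.0298 g25.0
[('black', [0.533, -0.037]), ('black', [0.475, -0.079])]
black grip t54.8 [ 0.5329 -0.0372 -0.0125] F [-0.6  1.4  6.5] w0.0299 g24.7
over pot t56.6 [0.5316 0.3159 0.0907] F [-0.  -0.7 -0.3] w0.0296 g24.7
in pot t57.4 [ 0.5317  0.3168 -0.0058] F [-0.6  0.7  0.3] w0.0298 g24.8
[('black', [0.475, -0.079])]
black grip t61.6 [ 0.4753 -0.079  -0.0126] F [-0.7 -0.6  5.8] w0.0302 g24.4
over pot t63.6 [0.4755 0.3161 0.0906] F [-0.3 -0.5 -0.5] w0.0304 g24.5
in pot t64.4 [ 0.4757  0.3168 -0.0058] F [-0.2  0.1 -1. ] w0.0302 g24.7
t65.3 [0.4755 0.3171 0.0918] F [-0.5 -0.5 -1.3] w0.0377 g0.0
```

All five knobs are in the pot. For the tally I'll straddle the post with the fingers, swing it clockwise along its arc until the stop shows in the force, then come straight back. I'll do one count first and check the dial.

```bash
cat >> h.py <<'E'
PH0=np.arctan2(-.2917+.280,.4338-.5332)%(2*np.pi)
YT=down(PH0-.33-np.pi)
def P(a,r=.100): 
    ph=PH0-a; return AX+r*np.array([np.cos(ph),np.sin(ph)])
def count(tip=.047):
    f0=np.array(manip.read_state()["wrist_force"])[:2]; log=[]
    for a in(.2,.4,.58,.68): T(*P(a),tip,.12)
    ok=False
    while a<.86:
        a+=.01; T(*P(a),tip,.05); s=manip.read_state(); f=np.linalg.norm(np.array(s["wrist_force"])[:2]-f0); log.append((round(a,2),round(f,1)))
        if f>11: ok=True;break
    for b in(.5,.25,0): T(*P(b),tip,.15)
    manip.dwell(.4); st("count",ok,log); return ok
E
python3 - <<'E'
from h import *
L(.4755,.3171,.16,.3); manip.move_to([*P(0),.16],YT)
manip.command_gripper(.034,20); T(*P(0),.047,.12); st("straddle")
count()
T(*P(0),.14); manip.move_to([.35,-.2,.2],YT)
b=grab("top");a=grab("side"); g=lambda q:cv2.resize(q,(400,400),interpolation=cv2.INTER_CUBIC)
cv2.imwrite("pics/d1.png",np.hstack([g(b[160:240,370:450]),g(a[135:195,335:395])]))
E
```

```text
straddle t69.4 [ 0.4342 -0.292   0.0286] F [-1.1 -0.8 -0.7] w0.0342 g0.0
count True [(0.69, np.float64(1.5)), (0.7, np.float64(2.8)), (0.71, np.float64(2.6)), (0.72, np.float64(2.6)), (0.73, np.float64(2.1)), (0.74, np.float64(5.4)), (0.75, np.float64(10.1)), (0.76, np.float64(14.9))] t74.0 [ 0.4339 -0.2914  0.028 ] F [-0.8 -0.5 -0.4] w0.0347 g0.0
```

View pics/d1.png

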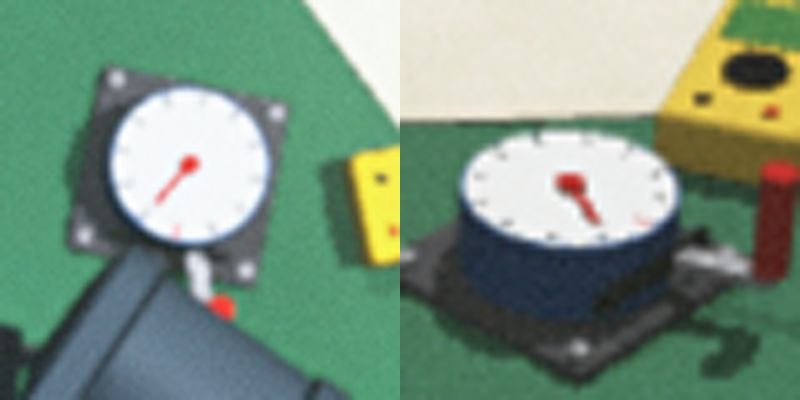

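The dial shows exactly one step: the pointer is 41° left of down against 11° for the red mark, and the lever is back at rest. Four more counts.

Run:
```python
from h import *
manip.move_to([*P(0),.14-.019],YT); T(*P(0),.047,.12)
for i in range(4):
    if not count(): print("STOP",i);break
T(*P(0),.14); manip.move_to([.35,-.2,.2],YT)
b=grab("top","t5.png");a=grab("side"); g=lambda q:cv2.resize(q,(400,400),interpolation=cv2.INTER_CUBIC)
cv2.imwrite("pics/d5.png",np.hstack([g(b[160:240,370:450]),g(b[155:245,185:275])]))
h=cv2.cvtColor(b,cv2.COLOR_BGR2HSV).astype(int);st()
# pot rim circle and lid position
for n,box,z,m in(("lid",(120,182,295,355),.02,(h[...,1]<60)&(h[...,2]>110)),("grip",(140,160,312,340),.05,h[...,2]<70)):
    q=np.zeros(m.shape,bool);q[box[0]:box[1],box[2]:box[3]]=1;ys,xs=np.nonzero(m&q)
    (c,r)=cv2.minEnclosingCircle(np.c_[xs,ys].astype(np.float32)); print(n,len(xs),c,r,ray("top",[xs.mean(),ys.mean()],z).round(4),ray("top",c,z).round(4))
```

```text
count True [(0.69, np.float64(3.9)), (0.7, np.float64(3.3)), (0.71, np.float64(2.8)), (0.72, np.float64(3.5)), (0.73, np.float64(3.2)), (0.74, np.float64(6.4)), (0.75, np.float64(10.9)), (0.76, np.float64(15.4))] t81.3 [ 0.4339 -0.2914  0.028 ] F [ 0.8 -0.3 -1.2] w0.0338 g0.0
count True [(0.69, np.float64(4.1)), (0.7, np.float64(3.9)), (0.71, np.float64(3.2)), (0.72, np.float64(4.5)), (0.73, np.float64(4.4)), (0.74, np.float64(6.7)), (0.75, np.float64(12.3))] t85.6 [ 0.4339 -0.2914  0.028 ] F [-0.5 -0.5  0.8] w0.0340 g0.0
count True [(0.69, np.float64(4.0)), (0.7, np.float64(2.3)), (0.71, np.float64(2.7)), (0.72, np.float64(3.2)), (0.73, np.float64(3.1)), (0.74, np.float64(5.7)), (0.75, np.float64(10.1)), (0.76, np.float64(15.3))] t90.2 [ 0.4339 -0.2914  0.028 ] F [-0.1 -0.6  0.1] w0.0337 g0.0
count True [(0.69, np.float64(3.0)), (0.7, np.float64(3.7)), (0.71, np.float64(2.9)), (0.72, np.float64(3.6)), (0.73, np.float64(3.2)), (0.74, np.float64(6.2)), (0.75, np.float64(11.2))] t94.5 [ 0.4339 -0.2914  0.028 ] F [ 0.5 -0.9  0.8] w0.0342 g0.0
t95.7 [ 0.3504 -0.2006  0.1989] F [-0.1 -0.9  0.3] w0.0342 g0.0
lid 1851 (328.95745849609375, 158.9574432373047) 33.36180114746094 [[ 0.6816 -0.0048  0.02  ]] [[ 0.6561 -0.0227  0.02  ]]
grip 30 (323.5, 149.5) 2.9155757427215576 [[ 0.682  -0.0044  0.05  ]] [[ 0.6817 -0.0044  0.05  ]]
```

View pics/d5.png

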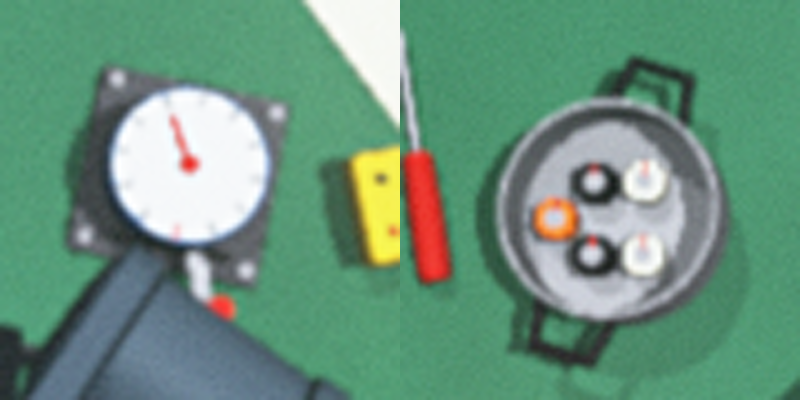

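The pointer is now 149.5° past the red mark, which is five steps, and the lever is at rest. All five knobs stand on the pot floor. I'll measure the pot's rim centre, then put the lid back.

Run:
```python
from h import *
b=cv2.imread("pics/t5.png");g=cv2.cvtColor(cv2.resize(b[155:245,185:275],None,fx=6,fy=6,interpolation=cv2.INTER_CUBIC),cv2.COLOR_BGR2GRAY)
# resize maps centre: u = 185+(x+.5)/6-.5
c=cv2.HoughCircles(cv2.GaussianBlur(g,(0,0),3),cv2.HOUGH_GRADIENT,1.5,400,param1=80,param2=20,minRadius=140,maxRadius=175)
x,y,r=c[0][0]; uv=[185+(x+.5)/6-.5,155+(y+.5)/6-.5]; print(uv,r/6); PC=ray("top",uv,.07)[0];print("pot",PC,"by eye",ray("top",[232.1,202.1],.07))
c2=ray("top",[uv[0]+r/6,uv[1]],.07)[0];print("rad",PC[1]-c2[1])
GR=np.array([.682,-.0045])
manip.command_gripper(.06,50); manip.move_to([*GR,.16],HOME); T(*GR,.025,.15); st("down")
manip.command_gripper(0,50); st("grip"); T(*GR,.12,.12); s=st("lift")
if s["gripper_width"]>.018: T(*PC[:2],.12,.2); st("over pot")
```

```text
[np.float32(230.45833), np.float32(201.95833)] 24.458334
pot [0.50157061 0.30115128 0.07      ] by eye [[0.5010834  0.29571648 0.07      ]]
rad 0.08064459159925147
down t99.0 [ 0.6826 -0.0045  0.0071] F [-0.1 -0.6 -0.5] w0.0600 g0.0
grip t99.6 [ 0.6824 -0.0045  0.0062] F [1.5 0.  1.2] w0.0266 g50.0
lift t100.6 [ 0.6814 -0.0045  0.1001] F [ 0.2 -0.2 -2.6] w0.0269 g50.0
over pot t102.5 [0.5019 0.3005 0.101 ] F [-0.2  0.4 -2.8] w0.0266 g50.0
```

Run:
```python
from h import *
x,y=.502,.298
T(x,y,.12,.1); T(x,y,.096,.1); z=.096; f0=st()["wrist_force"][2]
while z>.079:
    z-=.0015; T(x,y,z,.04); s=manip.read_state()
    if s["wrist_force"][2]-f0>4: break
st("contact tip",z)
a=grab("side"); cv2.imwrite("pics/seat.png",cv2.resize(a[200:340,170:310],(500,500),interpolation=cv2.INTER_CUBIC))
```

```text
t103.1 [0.5018 0.2979 0.0767] F [ 0.   0.5 -1.6] w0.0264 g50.0
contact tip 0.07949999999999999 t105.9 [0.5022 0.2981 0.0621] F [-6.6 -2.8 17.8] w0.0265 g50.0
```

View pics/seat.png

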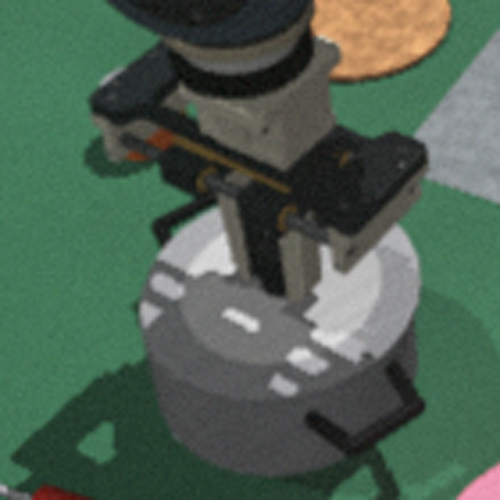

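The lid is down on the rim with contact right at the expected seat height. I'll release it, back away and take a last look.

Run:
```python
from h import *
manip.command_gripper(.055); T(.502,.298,.18,.2); manip.move_to([.35,-.2,.3],HOME)
b=grab("top");a=grab("side");st()
r=lambda q:cv2.resize(q,(400,400),interpolation=cv2.INTER_CUBIC)
cv2.imwrite("pics/fin.png",np.hstack([r(a[200:340,170:310]),r(b[110:290,170:350])]))
h=cv2.cvtColor(b,cv2.COLOR_BGR2HSV);m=np.zeros(h.shape[:2],bool);m[190:212,218:244]=h[190:212,218:244,2]<70
ys,xs=np.nonzero(m);print(len(xs),xs.mean(),ys.mean(),ray("top",[xs.mean(),ys.mean()],.106))
```

```text
t109.3 [ 0.3503 -0.1996  0.2998] F [-0.5  0.2  0.1] w0.0553 g0.0
39 229.53846153846155 201.02564102564102 [[0.49938329 0.29681243 0.106     ]]
```

View pics/fin.png

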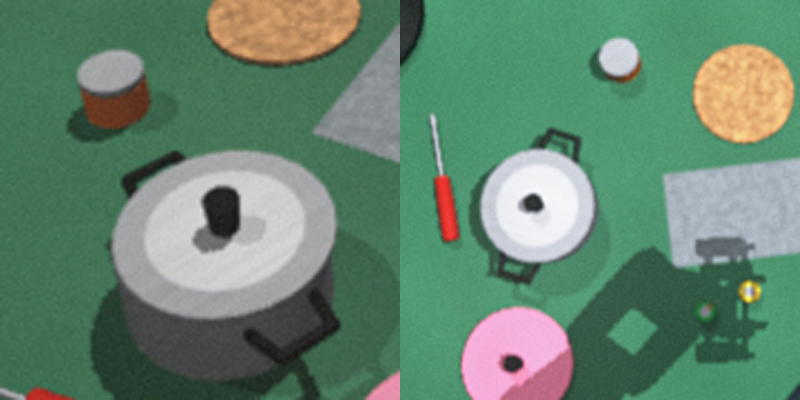

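The lid sits level and flush on the pot, the mat is empty, and the driver, tin and both look-alikes are where they were. Handing in.

```bash
python3 -c "
from h import *
print(manip.close_job())"
```

```text
the job is handed in; nothing more can be done
None
```

The job is handed in: all five knobs are in the pot, the tally stands at five counts with its lever back at rest, the lid is seated flush on the pot, and no bystander or look-alike was touched.

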